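# Seat the feed canister, find its cap's thread hand and lift the cap off

## Task

Push down on the cap of the feed canister that stands in the bench socket, so that the canister goes fully home in the socket. Then unscrew that cap: nobody knows which way its thread runs, so try it both ways, and do not pull the canister up out of its socket. Lift the loosened cap well clear above the canister's mouth and finish while still holding it there, level and still, in the gripper; leave everything else on the bench where it is.

Things in the scene. Friction and masses are not known exactly. Their poses are not given: they have to be found in the camera images.
- cap_center (a point): Centre (half-way up, on the axis) of the cap to unscrew: a round, finely ribbed black plastic screw cap, 50 mm in diameter, 28 mm high, flat top, about 50 g, loose; z along its axis, up. It sits on the neck of the canister in the socket, its top 163 mm above the bench at the start, 155 mm with the canister home.
- cap: The same cap; origin 14 mm below its centre. Two inner lugs lock it. In its loosening direction it turns easily and lifts straight off after a quarter turn (65 to 115 degrees); the other way it meets a hard stop within 25 degrees. Which way is loose, seen from above, varies from case to case and cannot be seen. While locked it lifts only 1 or 2 mm.
- canister (a joint): How far the white canister has gone down into its socket, m: 0 at the start (8 mm proud), 0.008 fully home, its 82 mm collar then resting on the socket. It slides only vertically, does not turn, and friction keeps it where left: about 6 N moves it down to a hard stop (press with 10 to 20 N); about 14 N of pull on a locked cap draws it out again.
- mouth (a point): Centre of the top of the canister's neck (its mouth), 157 mm above the bench at the start, 149 mm when home. With the cap on, the cap's centre lies 8 mm and its lower rim 22 mm below this. Below the rim the neck is 24 mm across for 17 mm, then a shoulder widens from 40 mm to the 70 mm body, reached 51 mm below the mouth.
- socket: Round aluminium socket block (84 mm in diameter, top 62 mm above the bench) on a dark square plate 120 mm wide and 12 mm thick, fixed to the bench; origin under the plate's centre, on the canister's axis; x and y along the plate's sides, z up.
- spare_center (a point): Bystander: middle of a spare canister of the same shape with the same cap, standing loose on the bench without a socket, 137 mm high, 82 mm across its collar. Not to be opened or moved.
- spool: Bystander: spool of copper, 64 mm in diameter, 34 mm high, origin under its centre.
- pot: Bystander: terracotta pot, 90 mm across, 75 mm high, origin under its centre.
- jar: Bystander: jar with steel lid, 64 mm across, 85 mm high, origin under its centre.
- brush: Bystander: hand brush some 25 cm long lying on the bench, along its x axis.
- driver: Bystander: screwdriver some 20 cm long lying on the bench, along its x axis.
- dish: Bystander: shallow ceramic dish, 110 mm across, 30 mm high, origin under its centre.
There are look-alikes about, which are no part of the job. Of the things like the cap, leave any that is blue; of the rest the smaller one is meant.

How it is judged:
On the way, in this order (a step that is already met when the one before it is completed fails the run):
1. the canister is pressed fully home in its socket, cap on (value of joint canister above 0.0062 m and z of cap_center in the frame of mouth below 0 m), for 0.2 s.
2. the cap is turned well round on its neck (angle between the x axis of cap_center and the x axis of socket, either way round above 0.7 rad and z of cap_center in the frame of mouth below 0.02 m), for 0.05 s.
3. the cap is lifted clear of the mouth (z of cap_center in the frame of mouth above 0.035 m), for 0.1 s.
At the end, for the whole second after the job is handed in: The canister is home (within 1.8 mm of fully down); the cap is held by the fingers (over 1 N), touching neither canister nor socket, its centre 45 mm or more above the mouth and within 100 mm of it sideways, level to 20 degrees and still (below 0.03 m/s) (value of joint canister above 0.0062 m and z of cap_center in the frame of mouth above 0.045 m and horizontal distance between cap_center and mouth below 0.1 m and angle between cap_center's own z axis and vertical below 0.35 rad and linear speed of cap below 0.03 m/s and contact force between cap and the fingers above 1 N and contact force between cap and socket below 0.1 N); the arm keeps its last pose, push and grip.
It fails at once if a bystander is displaced by more than 30 mm (distance of any of spare_center, spool, pot, jar, brush, driver, dish from where it was at the start of the episode above 0.03 m).
It also fails if it takes over 54 s, if anything falls off the work surface, if the arm or the gripper's body presses on something with over 40 N, if the wrist force passes 120 N, or if a joint passes its speed limit or range.

## Robot

A 6-joint arm with a two-finger parallel gripper is mounted at the origin on the work surface. World frame = base frame: x ahead of the robot, y to its left, z up, the work surface at z = 0. Lengths are in m, angles in rad, forces in N, time in s.
With the tool pointing down it reaches from about 0.325 to 0.775 m from the base axis. Payload 5.5 kg.
Tool frame: the origin (TCP) lies midway between the tips of the shut fingers; the grasp point (between the pads) lies 19 mm behind it; x points along the fingers, z is the direction in which the jaws open and shut, and the axes are right-handed (so a half turn about x gives the same grasp; the last joint's range is limited). The gripper opens to 85 mm and grips with 20 to 120 N. Pads are 22 mm wide; open, the fingers measure 114 mm over their backs; the gripper's body (76 mm by 85 mm) begins 54 mm behind the grasp point. The pads swing forward as they close: fully open they stand 13 mm farther back than shut.
Start: joints at [-1.163, 0.091, 1.231, -0, 1.82, -0.057], TCP at [0.269, -0.536, 0.231] pointing down, gripper open.
Joint ranges: [-2.87, 2.87], [-0.86, 2.18], [0.17, 2.46], [-1.51, 4.65], [0.06, 2.69], [-2.65, 2.65]. Speed limits (rad/s): [2.57, 2.57, 3.01, 3.14, 3.14, 3.14].

## Interface

Orientations are given as a unit quaternion [x, y, z, w].
In Python, from plant import status, imaging, order gives the robot as it stands. The module is installed in compiled form; this text tells all that it offers.
- The arm moves only by the tool apply_moves, never from a script. Its argument "deltas" is a list of rows, each a list of 2 entries, a list of its own where there are three numbers: the shift along the tool's x, y, z in units of 100 mm (1.0 is 100 mm), then the turn, a rotation vector about the tool's x, y, z in units of 180 degrees (1.0 is 180 degrees). In form: [[[tx, ty, tz], [wx, wy, wz]], ...]. A call has 1 to 5 rows; each row shifts and turns the commanded pose from where the row before left it, along the tool's axes as they then stand; what a row does not reach is not made up. A row lasts 1/12 s, in which the tool goes at most 41.7 mm and 7.16 degrees, less where a joint would pass 70% of its speed; a pose out of reach is approached as far as the arm can. A call with a number of a shift or a turn outside -1 to 1 is refused whole. A call with a gripper value outside its range is refused whole. "jaw" is the opening, from 0 (shut) to 1 (fully open), set as the call begins (left out, the last holds). The fingers move at their own pace and stop on an object; "force" is the grip in N (left out, the last holds). Time passes only in rows, so rows that do not move let the fingers close. It gives the time, the measured TCP pose, the force and the opening at its end, in the units of the state.
- status.read_state(): the state, without advancing time (a new reading comes with each control period).
- imaging.grab_frame(name): name is "side" or "top" or "wrist"; returns a dict with "image" (480x640x3 uint8, red, green, blue), "fx", "fy", "cx", "cy" (pixels), "D" ([k1, k2, p1, p2, k3] as OpenCV has them; the pictures are not rectified), "rvec" (rotation vector, rad) and "tvec" (3), from world to camera coordinates, as OpenCV has them. Camera axes: x right, y down, z forward; pixel columns grow to the right and rows downward; lengths in m; the calibration is good to about 2 mm. A picture is of the moment at which its call begins. There is no depth.
- order.close_job(): hands the job in, once; it reports no verdict.
The state is a dict: "time_s": time; "q": joint angles; "joint_vel": joint speeds; "joint_efforts": joint torques, N m; "tool_pos": TCP position; "eef_rot": TCP orientation; "wrist_force": force on the tool from outside, world axes, zero at the start; "ft_torque": the same for the moment, N m; "width": finger opening in m.
Only numpy, scipy, OpenCV 4.12 (cv2) and the standard library are available. Lean on these libraries where they do the work, as an engineer would, in place of code of your own. Each camera call takes 0.05 s, during which the arm holds its last target.

## Working session

There is one attempt and no reset: what is moved stays moved. The work goes in short steps, Python scripts to look and compute and a tool call to move; the robot and the scene stay as the last step left them, time stands still between calls to the robot, and variables do not carry over. Pictures are saved under pics/ and viewed, and the job is handed in when it is done.

Besides the shell and the picture viewer there is one more tool, called after "Call:" as name(argument=value, ...), one argument or row to a line, values as JSON. apply_moves: Moves the arm, as the interface text tells. Shifts and turns lie within -1 to 1; 1 stands for 100 mm of shift or 180 degrees of turn. Its arguments: {"type":"object","properties":{"deltas":{"type":"array","items":{"type":"array"}},"jaw":{"type":"number"},"force":{"type":"number"}},"required":["deltas"]}

```bash
mkdir -p pics; cat > h.py <<'E'
import numpy as np, cv2
from plant import status, imaging, order
def grab(n,fn):
    f=imaging.grab_frame(n); cv2.imwrite('pics/'+fn+'.png',cv2.cvtColor(f['image'],cv2.COLOR_RGB2BGR))
    np.savez('pics/'+fn+'.npz',**f)
def ray(fn,u,v):
    f=np.load('pics/'+fn+'.npz'); K=np.array([[f['fx'],0,f['cx']],[0,f['fy'],f['cy']],[0,0,1]],float)
    p=cv2.undistortPoints(np.array([[[u,v]]],float),K,f['D'])[0,0]
    R=cv2.Rodrigues(f['rvec'])[0]; o=-R.T@f['tvec'].ravel(); d=R.T@np.array([p[0],p[1],1]); return o,d
def atz(fn,u,v,z):
    o,d=ray(fn,u,v); return o+d*(z-o[2])/d[2]
def proj(fn,X):
    f=np.load('pics/'+fn+'.npz'); K=np.array([[f['fx'],0,f['cx']],[0,f['fy'],f['cy']],[0,0,1]],float)
    return cv2.projectPoints(np.array(X,float).reshape(-1,1,3),f['rvec'],f['tvec'],K,f['D'])[0][:,0]
def crop(fn,x,y,w,h,s,out):
    im=cv2.imread('pics/'+fn+'.png')[y:y+h,x:x+w]; cv2.imwrite('pics/'+out+'.png',cv2.resize(im,None,fx=s,fy=s,interpolation=cv2.INTER_CUBIC))
E
python3 - <<'E'
from h import *
for n in ['side','top','wrist']: grab(n,n+'0')
print(status.read_state())
E
```

```text
{'time_s': 0.15, 'q': array([-1.16267332e+00,  9.16974667e-02,  1.23164312e+00,  1.16202119e-05,
        1.81977430e+00, -5.66506573e-02]), 'joint_vel': array([-0.00139185, -0.00141793, -0.00378313,  0.00054761, -0.00164731,
        0.00041896]), 'joint_efforts': array([ 1.66601119e-03, -4.59369206e+01, -4.18527889e+01, -9.02392230e-05,
        9.51698661e-03,  2.97027827e-05]), 'tool_pos': array([ 0.26887575, -0.53614339,  0.23038457]), 'eef_rot': array([ 0.37171977,  0.60214947, -0.37109692,  0.60127157]), 'wrist_force': array([-0.13248815, -1.06356486, -0.64691799]), 'ft_torque': array([ 0.0182071 ,  0.04846857, -0.00628711]), 'width': 0.08555923143843669}
```

View pics/side0.png

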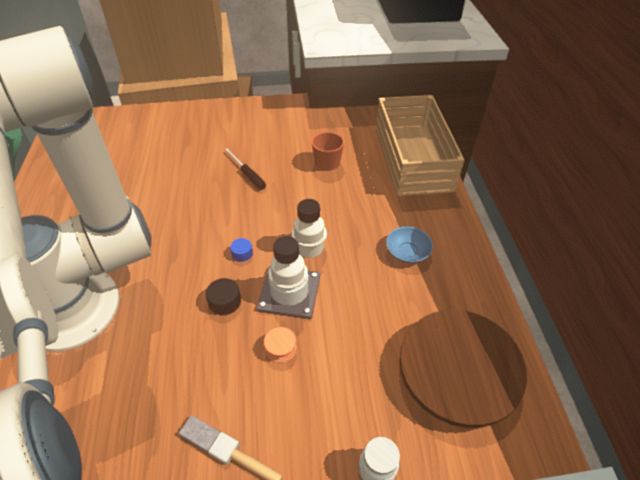

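View pics/top0.png

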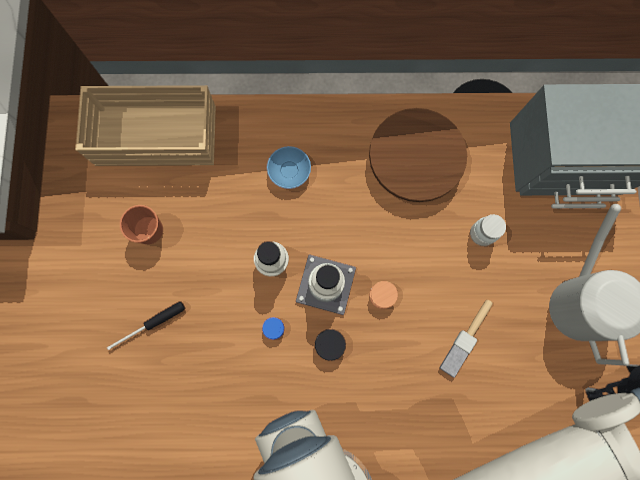

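View pics/wrist0.png

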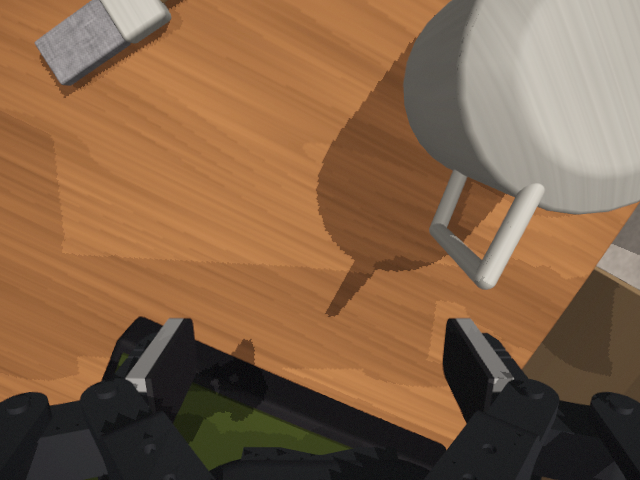

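Candidates (top picture): the cap on the canister in the dark socket plate (327,277), the spare's cap (268,253), the larger loose black cap (330,345), the blue cap (273,328) and the copper spool (383,295). By the description it is the one on the socket plate at (327,277). I'll check it in close crops.

```bash
python3 - <<'E'
from h import *
crop('top0',240,225,150,110,5,'ctop'); crop('side0',240,190,110,130,4.5,'cside')
E
```

```text
(no output)
```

View pics/ctop.png

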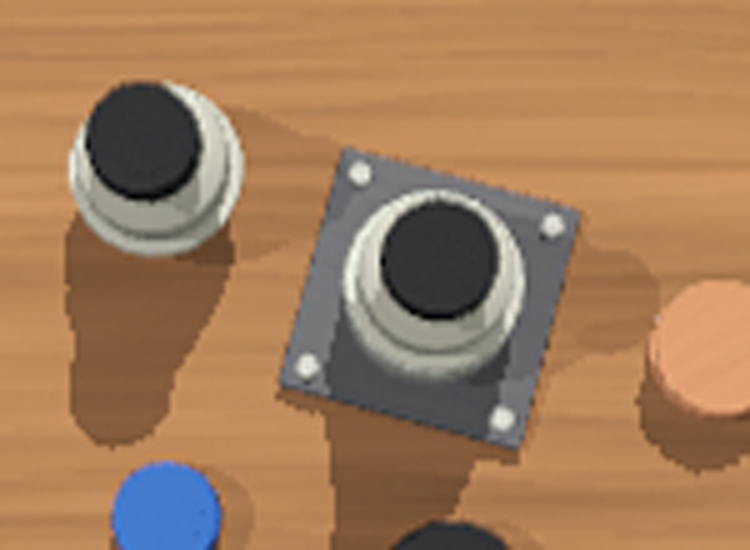

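View pics/cside.png

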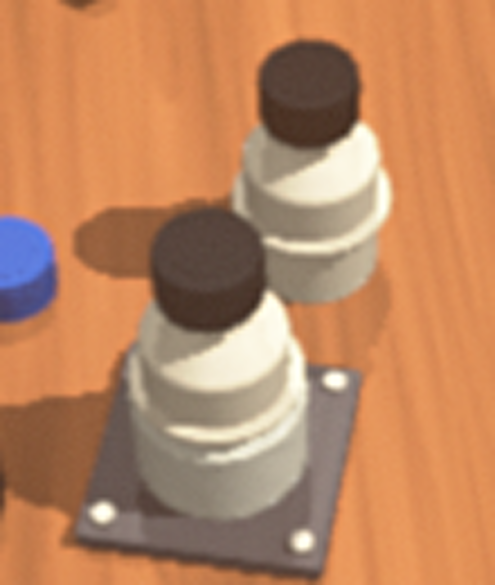

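```bash
python3 - <<'E'
from h import *
np.set_printoptions(precision=4,suppress=True)
def c(x,y): return 240+x/5-.4,225+y/5-.4
print('cap top',atz('top0',*c(439,258),.163))
print('side cap',atz('side0',240+208/4.5-.4,190+250/4.5-.4,.163))
P=[atz('top0',*c(*p),.012) for p in [(343,148),(580,212),(520,450),(280,388)]]
print(np.array(P),np.mean(P,0))
print('spare',atz('top0',*c(143,139),.137), atz('top0',*c(155,170),.137))
for n in ['top0','side0']: print(ray(n,320,240)[0])
print('kettle',atz('top0',600,310,.1),'spool',atz('top0',383,295,.034),'jar',atz('top0',488,230,.085))
print(proj('wrist0',[[.2689,-.5361,.2304]]))
s=status.read_state()
from scipy.spatial.transform import Rotation as R
print(R.from_quat(s['eef_rot']).as_matrix())
E
```

```text
cap top [ 0.4823 -0.0094  0.163 ]
side cap [ 0.4839 -0.0113  0.163 ]
[[ 0.5561  0.0314  0.012 ]
 [ 0.5239 -0.0831  0.012 ]
 [ 0.4098 -0.0518  0.012 ]
 [ 0.44    0.0622  0.012 ]] [ 0.4825 -0.0103  0.012 ]
spare [0.5389 0.1185 0.137 ] [0.5252 0.1131 0.137 ]
[0.3407 0.028  1.2509]
[ 0.4781 -0.6206  0.8738]
kettle [ 0.411  -0.6142  0.1   ] spool [ 0.4537 -0.144   0.034 ] jar [ 0.5973 -0.3845  0.085 ]
[[314.0803 323.8238]]
[[-0.0006  0.8939  0.4482]
 [ 0.0014  0.4482 -0.8939]
 [-1.      0.0001 -0.0015]]
```

The crop at (328,277) shows the black cap on the white canister in the socket on the bolted plate. The side view agrees, so the axis is at about (0.4826, -0.0103). I'll travel over at safe height.

Call:
apply_moves(
  deltas=[
    [[0, 0.284, -0.25], [0, 0, 0]],
    [[0, 0.284, -0.25], [0, 0, 0]],
    [[0, 0.284, -0.25], [0, 0, 0]],
    [[0, 0.284, -0.25], [0, 0, 0]],
    [[0, 0.284, -0.25], [0, 0, 0]],
  ],
  jaw=1,
  force=60,
)

```text
time_s: 0.57
tool_pos: [0.34, -0.3593, 0.2308]
eef_rot: [0.372, 0.602, -0.371, 0.601]
wrist_force: [0.5, -0.7, 0.4]
width: 0.0854
```

Call:
apply_moves(
  deltas=[
    [[0, 0.284, -0.25], [0, 0, 0]],
    [[0, 0.284, -0.25], [0, 0, 0]],
    [[0, 0.284, -0.25], [0, 0, 0]],
    [[0, 0.284, -0.25], [0, 0, 0]],
    [[0, 0.284, -0.25], [0, 0, 0]],
  ],
)

```text
time_s: 0.98
tool_pos: [0.4109, -0.1838, 0.2311]
eef_rot: [0.372, 0.602, -0.371, 0.602]
wrist_force: [1.7, 0.2, -0.6]
width: 0.0855
```

Call:
apply_moves(
  deltas=[
    [[0, 0.284, -0.25], [0, 0, 0]],
    [[0, 0.284, -0.25], [0, 0, 0]],
    [[0, 0.284, -0.25], [0, 0, 0]],
    [[0, 0.284, -0.25], [0, 0, 0]],
    [[0, 0.284, -0.25], [0, 0, 0]],
  ],
)

```text
time_s: 1.4
tool_pos: [0.4819, -0.0083, 0.2312]
eef_rot: [0.371, 0.602, -0.371, 0.602]
wrist_force: [0.1, -0.6, -0.2]
width: 0.0853
```

Call:
apply_moves(
  deltas=[
    [[0, 0, 0], [-0.035, 0, 0]],
    [[0, 0, 0], [-0.035, 0, 0]],
    [[0, 0, 0], [-0.035, 0, 0]],
    [[0, 0, 0], [-0.035, 0, 0]],
    [[0, 0, 0], [-0.035, 0, 0]],
  ],
)

```text
time_s: 1.82
tool_pos: [0.4815, -0.0099, 0.2309]
eef_rot: [0.192, 0.681, -0.192, 0.68]
wrist_force: [0.6, -0.6, -0.3]
width: 0.0855
```

Call:
apply_moves(
  deltas=[
    [[0, 0, 0], [-0.035, 0, 0]],
    [[0, 0, 0], [-0.035, 0, 0]],
    [[0, 0, 0], [-0.035, 0, 0]],
    [[0, 0, 0], [-0.035, 0, 0]],
    [[0, 0, 0], [-0.035, 0, 0]],
  ],
)

```text
time_s: 2.23
tool_pos: [0.4815, -0.0102, 0.2309]
eef_rot: [0.0, 0.707, -0.0, 0.707]
wrist_force: [-0.7, 0.3, 0.9]
width: 0.0852
```

```bash
python3 - <<'E'
from h import *
grab('wrist','w1');grab('side','s1')
print(proj('w1',[[.4826,-.0103,.163],[.5076,-.0103,.163],[.4576,-.0103,.163],[.4826,.0147,.163],[.4826,-.0353,.163]]))
print(status.read_state()['q'])
crop('s1',200,130,160,190,3,'cs1')
E
```

```text
[[320.24181698 259.48751302]
 [368.40250722 259.42286085]
 [272.08630718 259.52644314]
 [320.21014541 212.38790544]
 [320.27000617 303.51226981]]
[-9.17809369e-02 -2.27044298e-01  1.53519771e+00  5.42843312e-06
  1.83401360e+00 -8.65002921e-02]
```

View pics/w1.png

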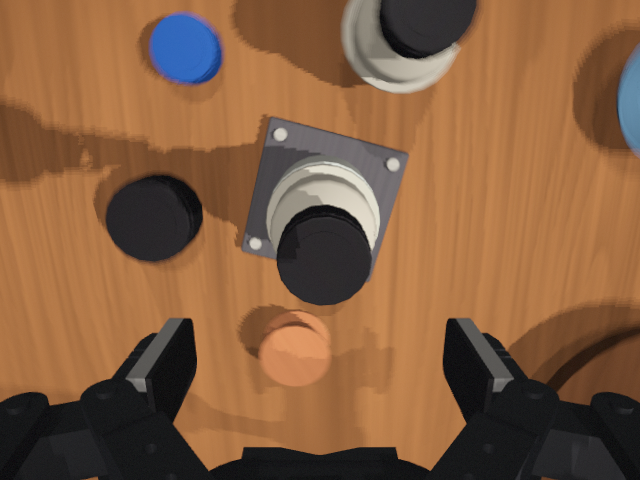

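View pics/cs1.png

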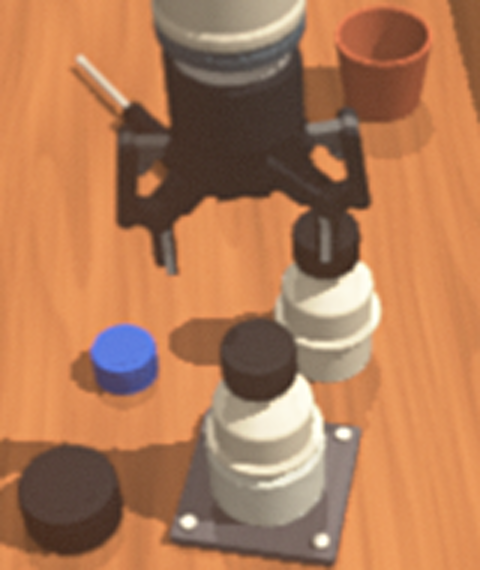

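Wrist picture: the cap's top is centred at about (324,257) and predicted at (320,259), so I shift +2 mm in x. Both fingers at the sides are clear of it. Descending and gripping.

Call:
apply_moves(
  deltas=[
    [[0.25, 0, 0.02], [0, 0, 0]],
    [[0.3, 0, 0], [0, 0, 0]],
    [[0.25, 0, 0], [0, 0, 0]],
    [[0.2, 0, 0], [0, 0, 0]],
    [[0.05, 0, 0], [0, 0, 0]],
  ],
)

```text
time_s: 2.75
tool_pos: [0.4817, -0.01, 0.1218]
eef_rot: [0.004, 0.709, -0.003, 0.705]
wrist_force: [-1.2, -0.4, -1.0]
width: 0.0857
```

```bash
python3 - <<'E'
from h import *
grab('wrist','w2');grab('side','s2')
s=status.read_state();print(s['tool_pos'],s['wrist_force'])
crop('s2',220,170,130,130,4,'cs2')
E
```

```text
[ 0.48285117 -0.01016576  0.12507067] [-0.01087491  0.06243796  0.47558257]
```

View pics/w2.png

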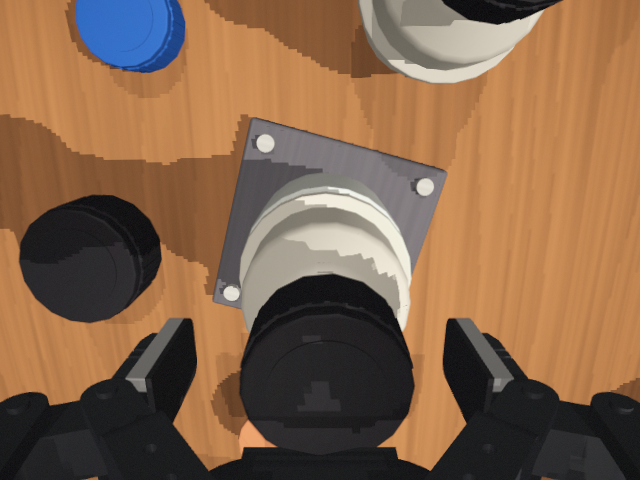

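View pics/cs2.png

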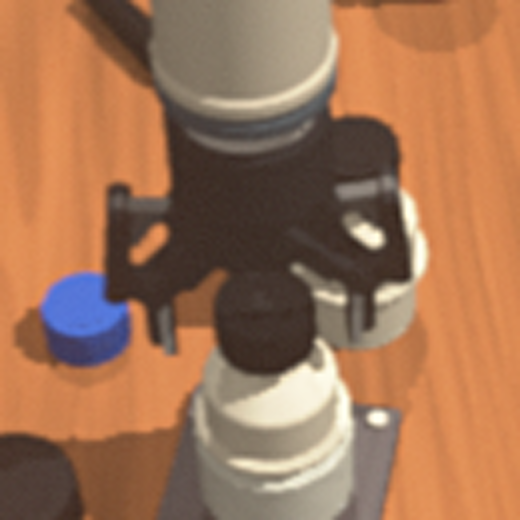

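```bash
python3 - <<'E'
from h import *
t=np.linspace(0,2*np.pi,40)
im=cv2.imread('pics/w2.png')
for y,c in ((-.0103,(0,255,0)),):
  for z in (.163,.135):
    p=proj('w2',np.c_[.4849+.025*np.cos(t),y+.025*np.sin(t),0*t+z]); cv2.polylines(im,[p.astype(np.int32)],True,c,1)
cv2.imwrite('pics/w2o.png',im[240:480,160:480].repeat(2,0).repeat(2,1))
E
```

```text
(no output)
```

View pics/w2o.png

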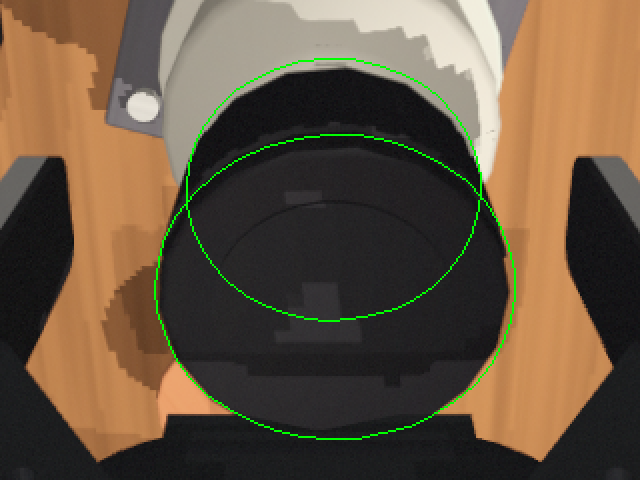

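The overlay fits the cap to within 1 mm, with the axis at about (0.4845, -0.0103). I'll correct x and close.

Call:
apply_moves(
  deltas=[
    [[0, 0, 0.016], [0, 0, 0]],
    [[0, 0, 0], [0, 0, 0]],
  ],
)

```text
time_s: 3.02
tool_pos: [0.4864, -0.0103, 0.1284]
eef_rot: [0.002, 0.706, -0.003, 0.708]
wrist_force: [0.2, -0.5, -0.1]
width: 0.0853
```

Call:
apply_moves(
  deltas=[
    [[0, 0, 0], [0, 0, 0]],
    [[0, 0, 0], [0, 0, 0]],
    [[0, 0, 0], [0, 0, 0]],
    [[0, 0, 0], [0, 0, 0]],
    [[0, 0, 0], [0, 0, 0]],
  ],
  jaw=0,
  force=50,
)

```text
time_s: 3.43
tool_pos: [0.4851, -0.0102, 0.1271]
eef_rot: [0.002, 0.707, -0.002, 0.707]
wrist_force: [-3.9, 0.5, 6.4]
width: 0.0491
```

Call:
apply_moves(
  deltas=[
    [[0, 0, 0], [0, 0, 0]],
    [[0, 0, 0], [0, 0, 0]],
    [[0, 0, 0], [0, 0, 0]],
    [[0, 0, 0], [0, 0, 0]],
    [[0, 0, 0], [0, 0, 0]],
  ],
)

```text
time_s: 3.85
tool_pos: [0.4851, -0.0101, 0.1272]
eef_rot: [0.002, 0.707, -0.002, 0.707]
wrist_force: [-3.6, 0.1, 5.6]
width: 0.0491
```

Call:
apply_moves(
  deltas=[
    [[0.02, 0, 0], [0, 0, 0]],
    [[0.02, 0, 0], [0, 0, 0]],
    [[0, 0, 0], [0, 0, 0]],
  ],
)

```text
time_s: 4.1
tool_pos: [0.485, -0.0102, 0.1234]
eef_rot: [0.002, 0.707, -0.002, 0.707]
wrist_force: [-4.9, -0.2, 7.3]
width: 0.0489
```

Call:
apply_moves(
  deltas=[
    [[0.02, 0, 0], [0, 0, 0]],
    [[0.01, 0, 0], [0, 0, 0]],
    [[0, 0, 0], [0, 0, 0]],
  ],
)

```text
time_s: 4.35
tool_pos: [0.4851, -0.0102, 0.1207]
eef_rot: [0.002, 0.707, -0.002, 0.707]
wrist_force: [-5.0, 0.8, 7.7]
width: 0.0492
```

Call:
apply_moves(
  deltas=[
    [[0.01, 0, 0], [0, 0, 0]],
    [[0.01, 0, 0], [0, 0, 0]],
    [[0, 0, 0], [0, 0, 0]],
  ],
)

```text
time_s: 4.6
tool_pos: [0.4851, -0.0102, 0.1195]
eef_rot: [0.002, 0.707, -0.002, 0.707]
wrist_force: [-7.3, 0.8, 12.3]
width: 0.0492
```

Call:
apply_moves(
  deltas=[
    [[0.005, 0, 0], [0, 0, 0]],
    [[0.005, 0, 0], [0, 0, 0]],
    [[0, 0, 0], [0, 0, 0]],
  ],
)

```text
time_s: 4.85
tool_pos: [0.4851, -0.0102, 0.1195]
eef_rot: [0.002, 0.707, -0.002, 0.708]
wrist_force: [-10.1, 0.5, 17.1]
width: 0.0492
```

A hard stop at 17 N after about 8 mm of travel. Holding briefly, then checking that the collar is seated.

Call:
apply_moves(
  deltas=[
    [[0, 0, 0], [0, 0, 0]],
    [[0, 0, 0], [0, 0, 0]],
    [[0, 0, 0], [0, 0, 0]],
  ],
)

```text
time_s: 5.1
tool_pos: [0.4851, -0.0102, 0.1195]
eef_rot: [0.002, 0.707, -0.002, 0.708]
wrist_force: [-9.4, 1.2, 15.7]
width: 0.049
```

```bash
python3 - <<'E'
from h import *
grab('side','s3')
a=cv2.imread('pics/s0.png') if 0 else cv2.imread('pics/side0.png')
b=cv2.imread('pics/s3.png')
im=np.hstack([x[225:325,245:335] for x in (a,b)]); cv2.imwrite('pics/cmp.png',cv2.resize(im,None,fx=4,fy=4,interpolation=cv2.INTER_CUBIC))
s=status.read_state();print(s['wrist_force'],s['ft_torque'],s['q'])
E
```

```text
[-10.44149301   0.05204261  17.11125287] [ 0.18808649  1.67490653 -0.01051322] [-9.10730858e-02 -2.16506811e-01  1.72314864e+00 -1.98179578e-05
  1.63335978e+00 -8.45949675e-02]
```

View pics/cmp.png

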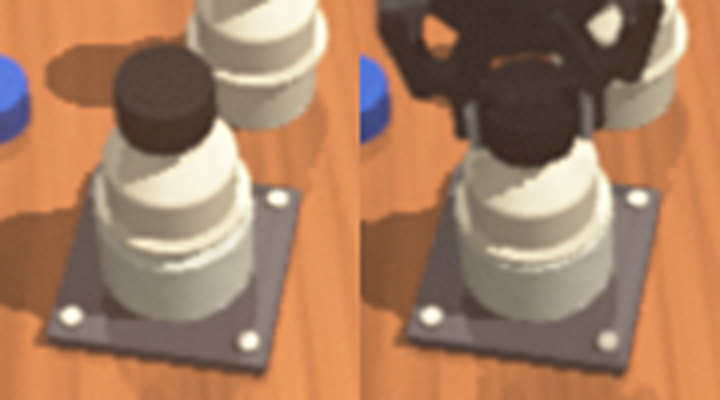

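The gap under the collar has closed, so the canister is home. I'll ease the push and try counter-clockwise first, watching Mz.

Call:
apply_moves(
  deltas=[
    [[-0.015, 0, 0], [0, 0, 0]],
    [[0, 0, 0], [-0.02, 0, 0]],
    [[0, 0, 0], [-0.02, 0, 0]],
    [[0, 0, 0], [0, 0, 0]],
  ],
)

```text
time_s: 5.48
tool_pos: [0.4846, -0.0093, 0.1195]
eef_rot: [-0.043, 0.706, 0.044, 0.706]
wrist_force: [-8.4, 3.4, 11.3]
width: 0.0492
```

```bash
cat > st.py <<'E'
from h import *
np.set_printoptions(precision=3,suppress=True)
s=status.read_state();print(s['tool_pos'],s['wrist_force'],s['ft_torque'],'q6',s['q'][5],s['joint_efforts'][5])
E
python3 st.py
```

```text
[ 0.485 -0.009  0.12 ] [-8.44   3.402 11.3  ] [ 0.449  1.463 -0.017] q6 -0.21346928600361745 -0.8206198364496231
```

Call:
apply_moves(
  deltas=[
    [[0, 0, 0], [-0.02, 0, 0]],
    [[0, 0, 0], [-0.02, 0, 0]],
    [[0, 0, 0], [0, 0, 0]],
  ],
)

```text
time_s: 5.73
tool_pos: [0.4844, -0.0089, 0.1195]
eef_rot: [-0.086, 0.702, 0.088, 0.701]
wrist_force: [-9.6, 5.9, 11.7]
width: 0.0491
```

```bash
python3 st.py
```

```text
[ 0.484 -0.009  0.12 ] [-9.586  5.897 11.721] [ 0.815  1.582 -0.544] q6 -0.3381100742466734 -1.3090155646204948
```

Call:
apply_moves(
  deltas=[
    [[0, 0, 0], [-0.02, 0, 0]],
    [[0, 0, 0], [-0.02, 0, 0]],
    [[0, 0, 0], [0, 0, 0]],
  ],
)

```text
time_s: 5.98
tool_pos: [0.485, -0.0108, 0.1194]
eef_rot: [-0.131, 0.695, 0.13, 0.695]
wrist_force: [-7.4, -0.9, 9.0]
width: 0.0495
```

```bash
python3 st.py
```

```text
[ 0.485 -0.011  0.119] [-7.445 -0.932  8.973] [-0.038  0.984 -1.2  ] q6 -0.4624720223946287 -1.9958511739969254
```

Counter-clockwise meets a stop (Mz -1.2 N m), so I'll turn clockwise.

Call:
apply_moves(
  deltas=[
    [[0, 0, -0.01], [0.025, 0, 0]],
    [[0, 0, 0], [0.025, 0, 0]],
    [[0, 0, 0], [0.025, 0, 0]],
    [[0, 0, 0], [0.025, 0, 0]],
    [[0, 0, 0], [0.025, 0, 0]],
  ],
)

```text
time_s: 6.4
tool_pos: [0.4849, -0.0116, 0.1194]
eef_rot: [0.009, 0.706, -0.01, 0.708]
wrist_force: [-3.5, -4.5, 7.6]
width: 0.0492
```

```bash
python3 st.py
```

```text
[ 0.485 -0.012  0.119] [-3.469 -4.502  7.598] [-0.661  0.542  0.111] q6 -0.06618985852539666 -1.118731051683426
```

Call:
apply_moves(
  deltas=[
    [[0, 0, 0], [0.025, 0, 0]],
    [[0, 0, 0], [0.025, 0, 0]],
    [[0, 0, 0], [0.025, 0, 0]],
    [[0, 0, 0], [0.025, 0, 0]],
    [[0, 0, 0], [0, 0, 0]],
  ],
)

```text
time_s: 6.82
tool_pos: [0.4849, -0.0114, 0.1194]
eef_rot: [0.12, 0.696, -0.12, 0.698]
wrist_force: [-2.7, -2.0, 7.5]
width: 0.0493
```

```bash
python3 st.py
```

```text
[ 0.485 -0.011  0.119] [-2.735 -1.964  7.466] [-0.308  0.501  0.005] q6 0.24839773901780496 0.986635833978653
```

Turning freely clockwise. Continuing.

Call:
apply_moves(
  deltas=[
    [[0, 0, 0], [0.03, 0, 0]],
    [[0, 0, 0], [0.03, 0, 0]],
    [[0, 0, 0], [0.03, 0, 0]],
    [[0, 0, 0], [0.03, 0, 0]],
    [[0, 0, 0], [0, 0, 0]],
  ],
)

```text
time_s: 7.23
tool_pos: [0.4847, -0.0116, 0.1194]
eef_rot: [0.248, 0.661, -0.249, 0.663]
wrist_force: [-3.2, -1.7, 7.6]
width: 0.0489
```

```bash
python3 st.py
```

```text
[ 0.485 -0.012  0.119] [-3.153 -1.736  7.565] [-0.362  0.693 -0.02 ] q6 0.6262555793295309 1.1944019794464111
```

Call:
apply_moves(
  deltas=[
    [[0, 0, 0], [0.03, 0, 0]],
    [[0, 0, 0], [0.03, 0, 0]],
    [[0, 0, 0], [0.03, 0, 0]],
    [[0, 0, 0], [0.03, 0, 0]],
    [[0, 0, 0], [0, 0, 0]],
  ],
)

```text
time_s: 7.65
tool_pos: [0.4846, -0.0117, 0.1194]
eef_rot: [0.368, 0.603, -0.369, 0.604]
wrist_force: [-4.5, -3.6, 8.0]
width: 0.0488
```

```bash
python3 st.py
```

```text
[ 0.485 -0.012  0.119] [-4.463 -3.605  7.961] [-0.402  0.788 -0.082] q6 1.0032282668711927 1.1914671957492828
```

Call:
apply_moves(
  deltas=[
    [[0, 0, 0], [0.03, 0, 0]],
    [[0, 0, 0], [0.03, 0, 0]],
    [[0, 0, 0], [0.03, 0, 0]],
    [[0, 0, 0], [0, 0, 0]],
  ],
)

```text
time_s: 7.98
tool_pos: [0.4844, -0.0118, 0.1194]
eef_rot: [0.449, 0.545, -0.45, 0.546]
wrist_force: [-4.7, -2.4, 8.3]
width: 0.0493
```

```bash
python3 st.py
```

```text
[ 0.484 -0.012  0.119] [-4.75  -2.406  8.322] [-0.477  0.901 -0.085] q6 1.2859868706216924 1.1698701605200768
```

Call:
apply_moves(
  deltas=[
    [[0, 0, 0], [0.03, 0, 0]],
    [[0, 0, 0], [0.03, 0, 0]],
    [[0, 0, 0], [0.03, 0, 0]],
    [[0, 0, 0], [0, 0, 0]],
  ],
)

```text
time_s: 8.32
tool_pos: [0.4845, -0.0117, 0.1194]
eef_rot: [-0.522, -0.476, 0.522, -0.478]
wrist_force: [-4.9, -3.6, 8.1]
width: 0.0488
```

```bash
python3 st.py
```

```text
[ 0.484 -0.012  0.119] [-4.936 -3.558  8.114] [-0.475  0.796 -0.066] q6 1.5686883910791454 1.1807572469115257
```

Call:
apply_moves(
  deltas=[
    [[0, 0, 0], [0.025, 0, 0]],
    [[0, 0, 0], [0.025, 0, 0]],
    [[0, 0, 0], [0.025, 0, 0]],
    [[0, 0, 0], [0, 0, 0]],
  ],
)

```text
time_s: 8.65
tool_pos: [0.4845, -0.0114, 0.1194]
eef_rot: [0.574, 0.412, -0.574, 0.413]
wrist_force: [-4.0, -1.5, 7.6]
width: 0.0492
```

```bash
python3 st.py
```

```text
[ 0.485 -0.011  0.119] [-3.951 -1.49   7.631] [-0.275  0.749  0.008] q6 1.8034613066862033 0.9825408831238747
```

About 105° round. Now a gentle lift test, watching for pull.

Call:
apply_moves(
  deltas=[
    [[-0.01, 0, 0], [0, 0, 0]],
    [[-0.01, 0, 0], [0, 0, 0]],
    [[0, 0, 0], [0, 0, 0]],
  ],
)

```text
time_s: 8.9
tool_pos: [0.4843, -0.0106, 0.1195]
eef_rot: [-0.573, -0.414, 0.573, -0.414]
wrist_force: [-1.0, -0.5, 0.7]
width: 0.0489
```

Call:
apply_moves(
  deltas=[
    [[-0.01, 0, 0], [0, 0, 0]],
    [[0, 0, 0], [0, 0, 0]],
  ],
)

```text
time_s: 9.07
tool_pos: [0.4843, -0.0104, 0.1204]
eef_rot: [-0.573, -0.414, 0.573, -0.414]
wrist_force: [0.2, 0.1, -1.6]
width: 0.049
```

Call:
apply_moves(
  deltas=[
    [[-0.01, 0, 0], [0, 0, 0]],
    [[0, 0, 0], [0, 0, 0]],
  ],
)

```text
time_s: 9.23
tool_pos: [0.4843, -0.0104, 0.1217]
eef_rot: [-0.573, -0.414, 0.573, -0.414]
wrist_force: [-1.6, -0.0, -0.8]
width: 0.0495
```

Call:
apply_moves(
  deltas=[
    [[-0.01, 0, 0], [0, 0, 0]],
    [[0, 0, 0], [0, 0, 0]],
  ],
)

```text
time_s: 9.4
tool_pos: [0.4843, -0.0105, 0.1228]
eef_rot: [-0.573, -0.414, 0.573, -0.414]
wrist_force: [-1.4, 0.4, -0.7]
width: 0.0491
```

Call:
apply_moves(
  deltas=[
    [[-0.01, 0, 0], [0, 0, 0]],
    [[0, 0, 0], [0, 0, 0]],
  ],
)

```text
time_s: 9.57
tool_pos: [0.4843, -0.0106, 0.1239]
eef_rot: [0.573, 0.414, -0.573, 0.414]
wrist_force: [-0.4, 0.5, -0.7]
width: 0.0492
```

It came free with no pull after 4.4 mm. Lifting on.

Call:
apply_moves(
  deltas=[
    [[-0.05, 0, 0], [0, 0, 0]],
    [[-0.1, 0, 0], [0, 0, 0]],
    [[-0.1, 0, 0], [0, 0, 0]],
    [[-0.1, 0, 0], [0, 0, 0]],
    [[-0.1, 0, 0], [0, 0, 0]],
  ],
)

```text
time_s: 9.98
tool_pos: [0.4847, -0.0106, 0.1707]
eef_rot: [0.574, 0.413, -0.573, 0.414]
wrist_force: [0.5, -0.5, -0.9]
width: 0.0493
```

Call:
apply_moves(
  deltas=[
    [[-0.1, 0, 0], [0, 0, 0]],
    [[-0.1, 0, 0], [0, 0, 0]],
    [[-0.1, 0, 0], [0, 0, 0]],
    [[-0.05, 0, 0], [0, 0, 0]],
    [[0, 0, 0], [0, 0, 0]],
  ],
)

```text
time_s: 10.4
tool_pos: [0.4849, -0.0106, 0.2056]
eef_rot: [0.574, 0.413, -0.573, 0.414]
wrist_force: [-0.2, 0.1, -0.3]
width: 0.0491
```

Call:
apply_moves(
  deltas=[
    [[0, 0, 0], [0, 0, 0]],
    [[0, 0, 0], [0, 0, 0]],
    [[0, 0, 0], [0, 0, 0]],
  ],
)

```text
time_s: 10.65
tool_pos: [0.484, -0.0106, 0.2029]
eef_rot: [-0.573, -0.414, 0.574, -0.413]
wrist_force: [0.0, -0.6, -0.5]
width: 0.0493
```

```bash
python3 - <<'E'
from h import *
grab('side','s4'); grab('wrist','w4'); grab('top','t4')
crop('s4',200,150,180,170,4,'cs4')
E
python3 st.py
```

```text
[ 0.484 -0.011  0.203] [-0.633  0.008 -0.851] [ 0.035 -0.015  0.016] q6 1.7993152503338905 2.4359229087167478e-05
```

View pics/cs4.png

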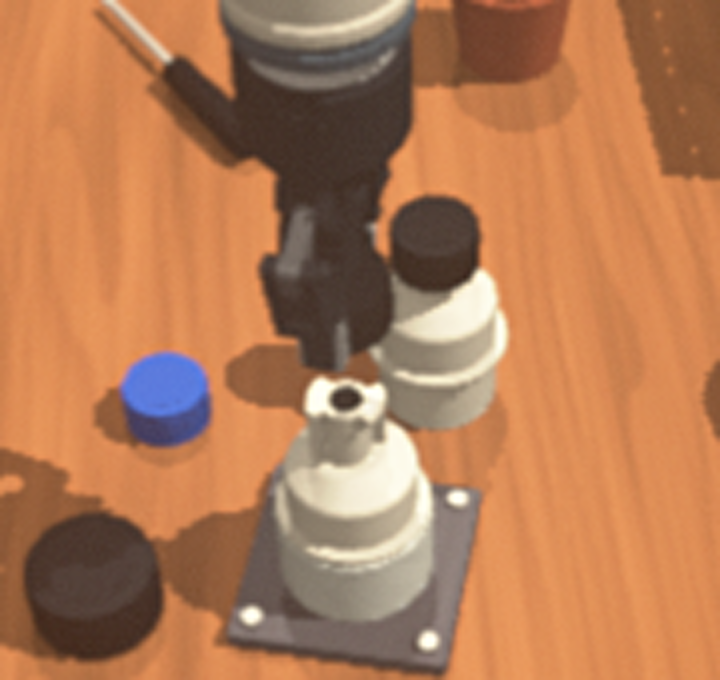

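View pics/w4.png

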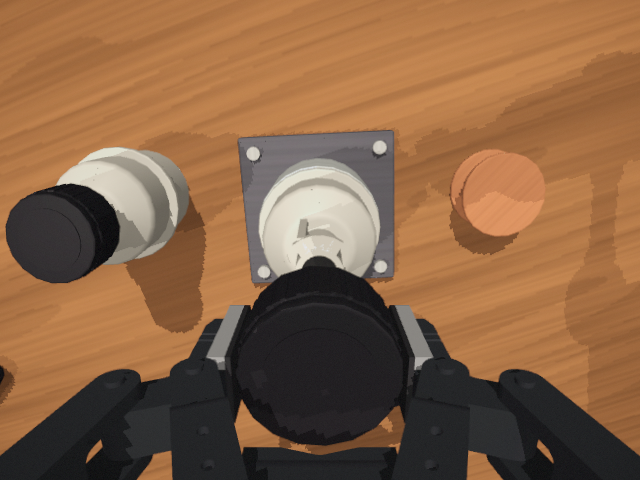

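View pics/t4.png

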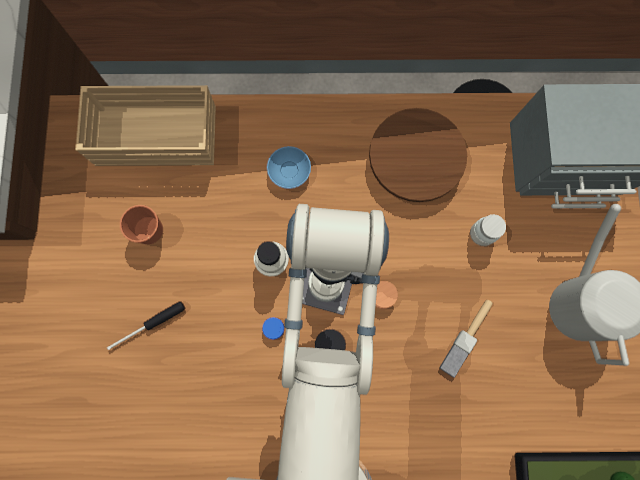

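The cap is level between the pads, about 75 mm above the bare mouth. The collar still sits on the socket and the bystanders are unmoved. Handing in.

```bash
python3 -c "
from h import *
s=status.read_state();print(s['tool_pos'],np.abs(s['joint_vel']).max(),s['width'])
print(order.close_job())"
```

```text
[ 0.48411655 -0.01056891  0.20318471] 0.0032875643692468564 0.04921669463674765
the job is handed in; nothing more can be done
None
```

The job is handed in at about 11 s of the 54 s allowed, with no verdict reported. The cap is off and held in the gripper above the canister's mouth.

- **Pressing home:** I gripped the cap on the socketed canister and pushed it down about 8 mm, to a hard stop at about 17 N. The side picture showed the gap under the collar closed.
- **Unscrewing:** Counter-clockwise met a stop after about 20° (moment about 1.2 N m), where the cap may have slipped slightly in the pads. Clockwise it turned freely, about 105° from the start. It then lifted off with less than 2 N of pull.
- **Last checks:**
  - The cap is level and the joints are almost still. Its centre is about 75 mm above the mouth, reckoned from the arm's travel.
  - The finger opening is 49 mm, on the cap.
  - The canister's collar is still on the socket, and the bystanders in view look unmoved.
- **Disagreements:** The camera estimates of the cap's x position differed by about 2 mm, and I corrected this before gripping. No check failed.

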